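# Sweep the loose sinkers into the catch rail

### The job

Sweep the three flat round sinkers that lie loose on the bench into the three-sided steel catch rail, pushing them along the bench through its open mouth with your fingers until each lies flat and completely inside. Only slide them: do not pick up or flick them, and leave the tub, the spool, the jar and everything else on the bench standing where they are.

Things in the scene. Friction and masses are not known exactly. Their poses are not given: they have to be found in the camera images.
- pen: low three-sided dark steel rail fixed to the bench, walls 25 mm high and 4 mm thick, no floor. Open mouth on its own -y side (robot's right). Inside: x -75 to +75 mm, y from the mouth line at -55 to the back wall at +55. Two 2 mm thick screw flanges stand out 14 mm outside the side walls. Origin on the bench at the centre of the inside; z up; yaw within 0.3 rad
- sinker0_center (a point): flat round lead sinker like a thick coin, plain dark grey, 36 mm across and 14 mm high, about 0.14 kg, lying flat and loose on the bench; this point is its centre, 7 mm above the bench; it slides when pushed
- sinker1_center (a point): flat round lead sinker like a thick coin, plain dark grey, 36 mm across and 14 mm high, about 0.14 kg, lying flat and loose on the bench; this point is its centre, 7 mm above the bench; it slides when pushed
- sinker2_center (a point): flat round lead sinker like a thick coin, plain dark grey, 36 mm across and 14 mm high, about 0.14 kg, lying flat and loose on the bench; this point is its centre, 7 mm above the bench; it slides when pushed
- tub: round open white bait tub with brown bait, 60 mm across at the rim (50 at the foot), 45 mm high, standing among the sinkers; loose, to be left alone; origin at the centre of its underside
- spool: black line spool with amber line, lying on its flange, 56 mm across, 32 mm high, among the sinkers; loose, to be left alone; origin at the centre of its underside
- jar: small clear jar with a black lid, 42 mm across, 45 mm high, among the sinkers; loose, to be left alone; origin at the centre of its underside
- pliers: pliers lying flat near the far edge, about 140 mm long, 14 mm high; loose, to be left alone; origin on the bench under the pivot, jaws along its +x, handles along -x
- flask: steel flask, 66 mm across, 160 mm high, standing at the left; loose, to be left alone; origin at the centre of its underside
- bait_box: clear open box with four compartments, 130 x 180 x 50 mm, at the right; loose, to be left alone; origin at the centre of its underside
Things that resemble listed ones, but are neither listed nor needed, are in the scene too. What is shaped like the part that bears sinker0_center but green is not meant.

How it is judged:
By the outcome, as a careful person would: the job done as asked, in the order asked, and still so for the second after the job is handed in, with the robot touching nothing.
It also fails if it takes over 72 s, if anything falls off the work surface, if the arm or the gripper's body presses on something with over 40 N, if the wrist force passes 120 N, or if a joint passes its speed limit or range.

### The arm

A 7-joint arm with a two-finger parallel gripper is mounted at the origin on the work surface. World frame = base frame: x ahead of the robot, y to its left, z up, the work surface at z = 0. Lengths are in m, angles in rad, forces in N, time in s.
With the tool pointing down it reaches from about 0.4 to 0.85 m from the base axis. Payload 10.4 kg.
Tool frame: the origin (TCP) lies at the very end of the fingers, on their centre line; the grasp point (between the pads) lies 19 mm behind it; z points along the fingers, y is the line along which they close (so a half turn about z gives the same grasp; the last joint's range is limited). The gripper opens to 87 mm and grips with 3 to 60 N. Pads are 19 mm wide; open, the fingers measure 117 mm over their backs; the gripper's body (75 mm by 190 mm) begins 51 mm behind the grasp point.
Start: joints at [1.251, 0.332, -0.065, 1.46, 0.022, 1.35, -0.088], TCP at [0.183, -0.598, 0.223] pointing down, gripper open.
Joint ranges: [-2.6, 2.6], [-0.5, 2.12], [-1.47, 1.34], [0.16, 2.42], [-1.27, 4.41], [0.06, 2.06], [-2.6, 2.6]. Speed limits (rad/s): [2.22, 2.22, 2.79, 2.79, 3.14, 3.14, 3.14].

### API

Orientations are given as a rotation vector (axis times angle).
In Python, from station import telemetry, cams, job, find_in gives the robot as it stands.
- The arm moves only by the shell command python3 -m jog 'ROWS' [FORCE]. ROWS is JSON, a list of rows, each a list of 3 entries, a list of its own where there are three numbers: the shift along the world's x, y, z in cm, then the turn about the world's z in degrees, then the finger opening in cm, from 0 to 8.7. In form: [[[x, y, z], yaw, grip], ...]. A call has 1 to 12 rows; each row shifts and turns the commanded pose from where the row before left it; what a row does not reach is not made up. A row lasts 1/10 s, in which the tool goes at most 50 mm and 8.59 degrees, less where a joint would pass 70% of its speed; a pose out of reach is approached as far as the arm can. A call with a gripper value outside its range is refused whole. The fingers move at their own pace and stop on an object; FORCE is the grip in N (left out, the last holds). Time passes only in rows, so rows that do not move let the fingers close. It gives the time, the measured TCP pose, the force, the opening and the grip force at its end, in the units of the state.
- telemetry.sense(): the state, without advancing time (a new reading comes with each control period).
- cams.get_image(name): name is "side" or "top" or "wrist"; returns a dict with "color" (420x560x3 uint8, red, green, blue), "camera_matrix" (3x3 intrinsics, pixels), "R" (3x3) and "t" (3): a world point X has camera coordinates R X + t; the wrist camera has in their place "tool_from_camera" (4x4, takes a point from camera to tool coordinates, whose origin is the TCP and whose axes are the flange's). Camera axes: x right, y down, z forward; pixel columns grow to the right and rows downward; lengths in m; the calibration is good to about 2 mm. A picture is of the moment at which its call begins: read the wrist's pose just before it. There is no depth.
- job.finish_job(): hands the job in; it is judged then, once.
Trained networks look in the newest picture that a camera, given by its name, has taken for a name from the list of things; names that differ only in an ending like _2 or _b are one class to them, and where a whole thing is asked for, a point or a joint stands for the part that bears it (a point fixed in the world has none). Each returns a list of dicts, best first, with "confidence" (0 to 1); they miss things now and then, are a little off and sometimes report something else, mostly with a low value. They report only what shows in the picture. A call takes as long as a camera call. They do not tell look-alikes from the thing itself.
- find_in(camera, query): "rect" ([centre column, centre row, width, height] in pixels, round what is visible of it).
The state is a dict: "time": time; "joint_positions": joint angles; "qd": joint speeds; "tau": joint torques, N m; "position": TCP position; "ee_rot": TCP orientation; "ft_force": force on the tool from outside, world axes, zero at the start; "torque": the same for the moment, N m; "opening": finger opening in m; "grasp_force": force on a finger pad.
Only numpy, scipy, OpenCV 4.12 (cv2) and the standard library are available. Lean on these libraries where they do the work, as an engineer would, in place of code of your own. Each camera call takes 0.05 s, during which the arm holds its last target. There are 200 camera calls.

## Working session

There is one attempt and no reset: what is moved stays moved. The work goes in short steps, Python scripts to look and compute and a shell command to move; the robot and the scene stay as the last step left them, time stands still between calls to the robot, and variables do not carry over. Pictures are saved under pics/ and viewed, at most 10 in all, crops included, and the job is handed in when it is done.

```bash
mkdir -p pics
cat > h.py <<'E'
import numpy as np,cv2
from station import telemetry,cams,job,find_in
def ray(c,uv,z):
    K,R,t=map(np.array,(c["camera_matrix"],c["R"],c["t"]))
    d=R.T@np.linalg.inv(K)@np.array([uv[0],uv[1],1.]);o=-R.T@t.ravel()
    return (o+d*(z-o[2])/d[2])
def proj(c,X):
    K,R,t=map(np.array,(c["camera_matrix"],c["R"],c["t"]))
    p=K@(R@np.array(X,float)+t.ravel());return p[:2]/p[2]
E
python3 - <<'E'
from h import *
s=telemetry.sense();print(s["position"],s["ee_rot"],s["time"])
for n in("top","side"):
    c=cams.get_image(n);cv2.imwrite(f"pics/{n}0.png",cv2.resize(c["color"][:,:,::-1],(800,600),interpolation=cv2.INTER_CUBIC))
    K,R,t=map(np.array,(c["camera_matrix"],c["R"],c["t"]));print(n,-R.T@t.ravel())
    for q,z in(("sinker0_center",.007),("pen",.02),("tub",.02),("spool",.016),("jar",.02),("pliers",.007),("bait_box",.02),("flask",.05)):
        for r in find_in(n,q)[:5]: print(q,round(r["confidence"],2),np.round(r["rect"]),np.round(ray(c,r["rect"][:2],z),3))
E
```

```text
[ 0.18264499 -0.59731472  0.22176442] [-3.10571416e+00 -4.64245158e-01  4.21512181e-04] 0.0
top [0.47380001 0.00947675 1.15945886]
sinker0_center 0.68 [316. 275.  11.  12.] [ 0.468 -0.109  0.007]
pen 0.7 [191. 239.  54.  67.] [0.569 0.238 0.02 ]
tub 0.61 [276. 277.  23.  19.] [0.463 0.001 0.02 ]
spool 0.68 [363. 213.  24.  23.] [ 0.643 -0.244  0.016]
jar 0.78 [358. 273.  18.  14.] [ 0.475 -0.225  0.02 ]
pliers 0.62 [249. 157.  25.  46.] [0.809 0.08  0.007]
bait_box 0.96 [445. 242.  77.  56.] [ 0.561 -0.468  0.02 ]
flask 0.6 [ 94. 238.  45.  22.] [0.567 0.497 0.05 ]
flask 0.16 [358. 274.  17.  12.] [ 0.472 -0.219  0.05 ]
side [ 0.49048165 -1.17162411  1.16708477]
sinker0_center 0.4 [262. 254.  10.   8.] [ 0.548 -0.142  0.007]
pen 0.97 [258. 175.  50.  34.] [0.567 0.242 0.02 ]
pen 0.45 [240. 272.  12.  16.] [ 0.472 -0.217  0.02 ]
tub 0.56 [232. 219.  21.  20.] [0.46  0.016 0.02 ]
spool 0.66 [295. 277.  21.  25.] [ 0.637 -0.251  0.016]
spool 0.16 [332. 200.  42.  14.] [0.815 0.075 0.016]
jar 0.45 [240. 272.  12.  17.] [ 0.473 -0.216  0.02 ]
jar 0.34 [295. 275.  17.  24.] [ 0.638 -0.246  0.02 ]
pliers 0.79 [332. 199.  41.  14.] [0.815 0.09  0.007]
bait_box 0.93 [276. 341.  58.  77.] [ 0.557 -0.464  0.02 ]
bait_box 0.18 [297. 246.  16.  13.] [ 0.659 -0.129  0.02 ]
flask 0.79 [250. 125.  19.  39.] [0.559 0.532 0.05 ]
```

View pics/top0.png

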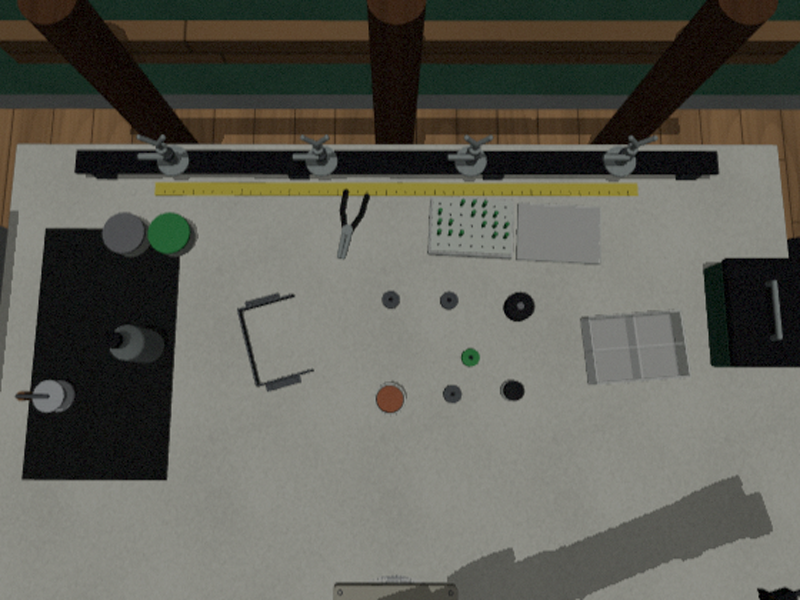

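View pics/side0.png

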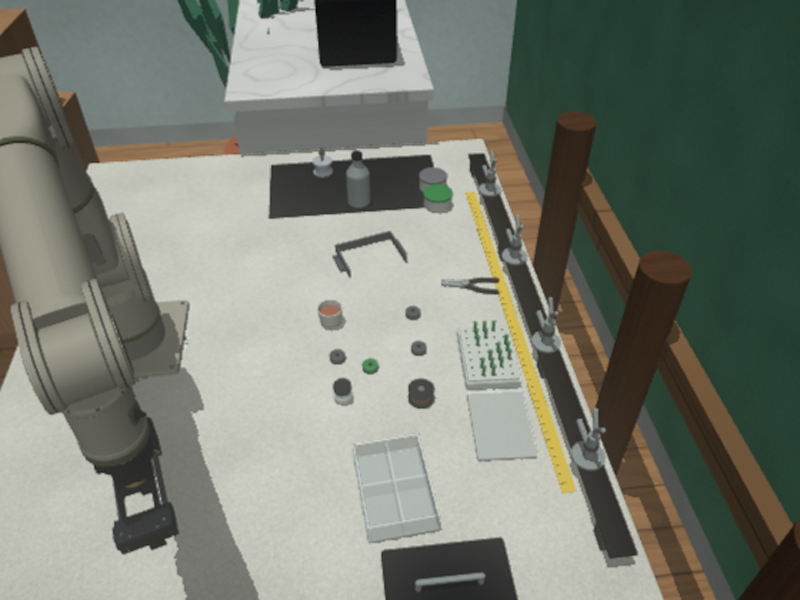

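The top view shows three grey sinkers at (390,299), (449,300) and (452,394). The look-alikes are the green ring at (470,357), which is excluded, and the black jar lid at (512,390) and spool at (518,306), which are not sinkers. The rail's mouth faces right, between (294,295) and (313,371). Next I check the choice in a close crop and measure.

Run:
```python
from h import *
c=cams.get_image("top");im=c["color"][:,:,::-1].copy()
x0,y0,x1,y1=155,190,385,300
cv2.imwrite("pics/crop1.png",cv2.resize(im[y0:y1,x0:x1],None,fx=3.45,fy=3.45,interpolation=cv2.INTER_CUBIC))
g=im.max(2).astype(int);hsv=cv2.cvtColor(im,cv2.COLOR_BGR2HSV)
bg=np.median(g[y0:y1,x0:x1]);print("bg",bg)
m=((g<bg*.75)).astype(np.uint8);m[:y0]=0;m[y1:]=0;m[:,:x0]=0;m[:,x1:]=0
n,l,st,ce=cv2.connectedComponentsWithStats(m)
for i in range(1,n):
    if st[i,4]>15: print(st[i],ce[i].round(1),"xy",ray(c,ce[i],.014)[:2].round(3), im[l==i].mean(0).round())
# fixed corners guess (800 px scale) of wall tops
for p in((294,295),(239,309),(259,384),(313,371)): print(p,ray(c,np.array(p)*.7,.025)[:2].round(3))
```

```text
bg 139.0
[267 203  13  13 131] [273.1 209.4] xy [0.653 0.01 ] [62. 61. 59.]
[166 205  54  69 625] [185.5 240.5] xy [0.564 0.255] [58. 58. 56.]
[308 204  13  13 129] [313.9 210. ] xy [ 0.652 -0.106] [60. 59. 56.]
[352 204  23  21 367] [362.8 214.1] xy [ 0.64  -0.245] [29. 28. 28.]
[323 244  12  13 120] [328.5 249.8] xy [ 0.539 -0.145] [52. 92. 41.]
[263 267  22  22  94] [274.1 277.5] xy [0.462 0.006] [67. 76. 91.]
[350 266  17  15 207] [358.2 272.9] xy [ 0.476 -0.227] [38. 38. 37.]
[310 269  13  13 136] [316.1 275.4] xy [ 0.468 -0.11 ] [62. 61. 58.]
(294, 295) [0.659 0.199]
(239, 309) [0.631 0.307]
(259, 384) [0.486 0.262]
(313, 371) [0.511 0.158]
```

View pics/crop1.png

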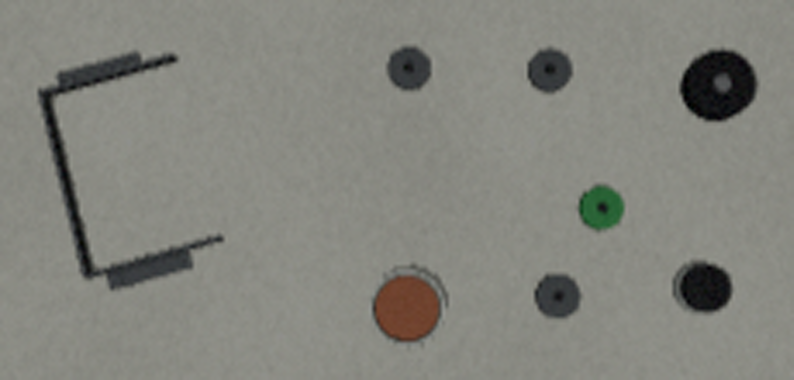

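The crop confirms three plain grey discs at crop (409,68), (549,70) and (557,296), with the green one at (601,207). They will be nested between slightly open fingers and pushed: A (far left) first, then B, then C around the tub.

```bash
python3 -m jog '[[[3,3.5,0],6.8,2],[[3,3.5,0],6.8,2],[[3,3.5,0],6.8,2],[[3,3.5,0],6.8,2],[[3,3.5,0],6.8,2],[[3,3.5,0],6.8,2],[[3,3.5,0],6.8,2],[[3,3.5,0],6.8,2],[[3,3.5,0],6.8,2],[[3,3.5,0],6.8,2],[[3,3.5,0],6.8,2],[[3,3.5,0],6.8,2]]' 10
```

```text
time: 2.15
position: [0.5438, -0.1763, 0.2229]
ee_rot: [2.043, 2.386, 0.0]
ft_force: [0.7, -0.6, -0.6]
opening: 0.0199
grasp_force: 0.0
```

```bash
python3 -m jog '[[[3,3.5,0],0,2],[[3,3.5,0],0,2],[[3,3.5,0],0,2],[[2.6,3.6,0],0,2],[[0,0,-4.5],0,2],[[0,0,-4.5],0,2],[[0,0,-4],0,2],[[0,0,-4],0,2],[[0,0,-2.8],0,2],[[0,0,-1.5],0,2],[[0,0,-0.5],0,2],[[0,0,0],0,2]]'
```

```text
time: 3.35
position: [0.6592, -0.0367, 0.0051]
ee_rot: [2.048, 2.381, 0.001]
ft_force: [0.1, 0.4, 0.5]
opening: 0.0202
grasp_force: 0.0
```

Run:
```python
from h import *
s=telemetry.sense();print(s["position"],s["ft_force"])
c=cams.get_image("wrist");cv2.imwrite("pics/w1.png",c["color"][:,:,::-1])
```

```text
[ 0.65919929 -0.03666699  0.00506035] [0.05402721 0.40060633 0.50403411]
```

View pics/w1.png

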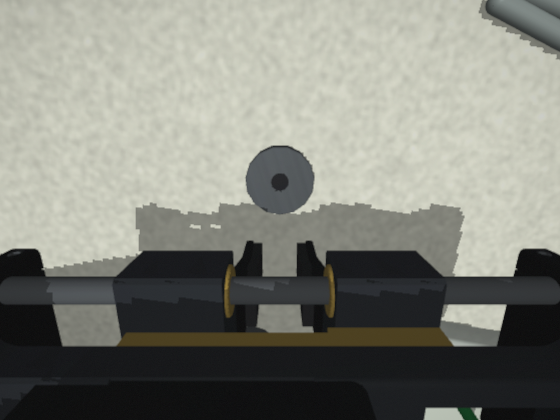

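The wrist view shows the disc at (280,180), centred ahead of the fingertips at columns 250 and 310. I push it now.

```bash
python3 -m jog '[[[-0.09,0.6,0],0,2],[[-0.15,1,0],0,2],[[-0.18,1.2,0],0,2],[[-0.18,1.2,0],0,2],[[-0.18,1.2,0],0,2],[[-0.18,1.2,0],0,2],[[-0.18,1.2,0],0,2],[[-0.18,1.2,0],0,2],[[-0.18,1.2,0],0,2],[[-0.18,1.2,0],0,2],[[-0.18,1.2,0],0,2],[[-0.18,1.2,0],0,2]]'; python3 -m jog '[[[-0.18,1.2,0],0,2],[[-0.18,1.2,0],0,2],[[-0.18,1.2,0],0,2],[[-0.18,1.2,0],0,2],[[-0.18,1.2,0],0,2],[[-0.18,1.2,0],0,2],[[-0.18,1.2,0],0,2],[[-0.18,1.2,0],0,2],[[-0.15,1,0],0,2],[[-0.12,0.8,0],0,2],[[-0.09,0.6,0],0,2],[[-0.06,0.4,0],0,2]]'
```

```text
time: 4.6
position: [0.6383, 0.1002, 0.0046]
ee_rot: [2.049, 2.382, -0.0]
ft_force: [0.2, -3.6, 5.2]
opening: 0.02
grasp_force: 2.4
time: 5.8
position: [0.6197, 0.2238, 0.0045]
ee_rot: [2.048, 2.382, -0.0]
ft_force: [0.9, -3.0, 3.6]
opening: 0.0201
grasp_force: 2.4
```

Run:
```python
from h import *
s=telemetry.sense();print(s["position"],s["ft_force"])
c=cams.get_image("wrist");cv2.imwrite("pics/w2.png",c["color"][:,:,::-1])
```

```text
[0.61966651 0.22375757 0.00453017] [ 0.87713894 -2.99187502  3.56843538]
```

View pics/w2.png

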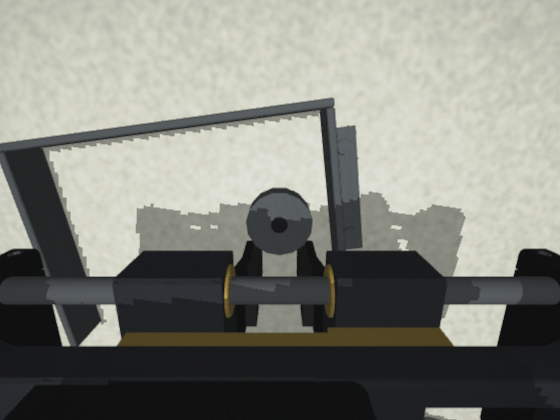

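The disc is at (280,222), nested inside the rail and clear of the right wall. I back off and go to B.

```bash
python3 -m jog '[[[0.1,-0.6,0],0,2],[[0.2,-1.4,0],0,2],[[0.4,-2.5,0],0,2],[[0,0,3],1,2],[[0,0,2.5],1,2],[[0.5,-4.5,0],1,2],[[0.5,-4.5,0],1,2],[[0.5,-4.5,0],0.5,2],[[0.5,-4.5,0],0,2],[[0.5,-4.5,0],0,2],[[0.5,-4.5,0],0,2],[[0.4,-4.5,0],0,2]]'; python3 -m jog '[[[0.2,-1.5,0],0,2],[[0,0,-2.5],0,2],[[0,0,-2],0,2],[[0,0,-1],0,2],[[0,0,0],0,2]]'
```

```text
time: 7.05
position: [0.6601, -0.1401, 0.0593]
ee_rot: [-1.955, -2.459, 0.0]
ft_force: [0.9, 0.1, 0.8]
opening: 0.0201
grasp_force: 0.0
time: 7.55
position: [0.6614, -0.1518, 0.0029]
ee_rot: [-1.952, -2.458, 0.002]
ft_force: [0.3, 0.8, -0.0]
opening: 0.0198
grasp_force: 0.0
```

Run:
```python
from h import *
s=telemetry.sense();print(s["position"],s["ee_rot"])
c=cams.get_image("wrist");im=c["color"][:,:,::-1].copy()
g=im.max(2)[100:235,120:440];m=(g<110).astype(np.uint8)
n,l,st,ce=cv2.connectedComponentsWithStats(m)
for i in range(1,n):
    if st[i,4]>200: print(st[i]+[120,100,0,0,0],ce[i]+[120,100])
c=cams.get_image("top");
for r in find_in("wrist","sinker0_center"): print(r)
for r in find_in("top","sinker0_center"): print(r["confidence"],r["rect"],ray(c,r["rect"][:2],.014))
```

```text
[ 0.66144075 -0.15183776  0.00289356] [-1.95194430e+00 -2.45815508e+00  1.60169145e-03]
[ 245  147   69   70 3709] [278.65570235 181.14397412]
{'rect': [57.4, 207.9, 82.7, 67.4], 'confidence': 0.89}
0.66 [315.0, 274.0, 9.2, 13.2] [ 0.47233591 -0.10696513  0.014     ]
0.42 [328.4, 250.2, 18.5, 11.1] [ 0.53818594 -0.14528985  0.014     ]
```

```bash
python3 -m jog '[[[-0.14,0.6,0.2],0,2],[[-0.23,1,0],0,2],[[-0.3,1.3,0],0,2],[[-0.3,1.3,0],0,2],[[-0.3,1.3,0],0,2],[[-0.3,1.3,0],0,2],[[-0.3,1.3,0],0,2],[[-0.3,1.3,0],0,2],[[-0.3,1.3,0],0,2],[[-0.3,1.3,0],0,2],[[-0.3,1.3,0],0,2],[[-0.3,1.3,0],0,2]]'; python3 -m jog '[[[-0.3,1.3,0],0,2],[[-0.3,1.3,0],0,2],[[-0.3,1.3,0],0,2],[[-0.3,1.3,0],0,2],[[-0.3,1.3,0],0,2],[[-0.3,1.3,0],0,2],[[-0.3,1.3,0],0,2],[[-0.3,1.3,0],0,2],[[-0.3,1.3,0],0,2],[[-0.3,1.3,0],0,2],[[-0.3,1.3,0],0,2],[[-0.3,1.3,0],0,2]]'; python3 -m jog '[[[-0.3,1.3,0],0,2],[[-0.3,1.3,0],0,2],[[-0.3,1.3,0],0,2],[[-0.23,1,0],0,2],[[-0.16,0.7,0],0,2],[[-0.12,0.5,0],0,2]]'
```

```text
time: 8.95
position: [0.6289, -0.0047, 0.0066]
ee_rot: [1.953, 2.46, 0.0]
ft_force: [1.2, -3.0, 2.8]
opening: 0.0202
grasp_force: 1.6
time: 10.15
position: [0.5928, 0.1514, 0.0066]
ee_rot: [1.953, 2.46, -0.0]
ft_force: [0.9, -1.7, 2.7]
opening: 0.0206
grasp_force: 1.6
time: 10.75
position: [0.5788, 0.212, 0.0065]
ee_rot: [-1.953, -2.461, 0.0]
ft_force: [0.7, -3.2, 3.6]
opening: 0.0198
grasp_force: 1.7
```

Run:
```python
from h import *
s=telemetry.sense();print(s["position"],s["ft_force"])
c=cams.get_image("wrist");cv2.imwrite("pics/w3.png",c["color"][:,:,::-1])
```

```text
[0.57879115 0.21195188 0.00652327] [ 0.722068   -3.2118559   3.61973555]
```

View pics/w3.png

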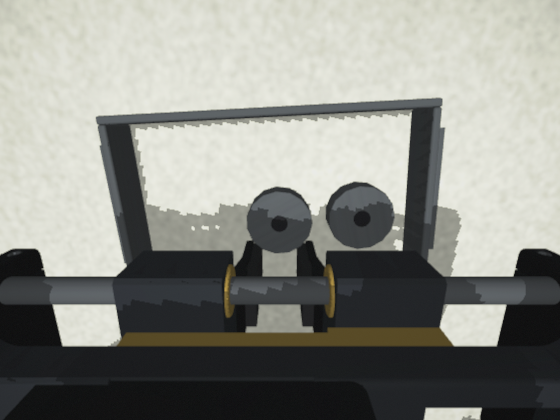

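Both discs are in the rail, at (280,220) and (360,215), with room on the left. I go to C next.

```bash
python3 -m jog '[[[0.15,-0.6,0],0,2],[[0.35,-1.4,0],0,2],[[0.7,-2.8,0],0,2],[[0,0,4],0,2],[[0,0,4],0,2],[[-1.8,-4,0],-7,2],[[-1.8,-4,0],-7,2],[[-1.8,-4,0],-7,2],[[-1.8,-4,0],-7,2],[[-1.8,-4,0],-7,2],[[-1.8,-4,0],-7,2],[[-1.8,-4,0],-7,2]]'; python3 -m jog '[[[-2.4,-3.1,0],0,2],[[0,0,0],0,2],[[0,0,-3],0,2],[[0,0,-3],0,2],[[0,0,-1.5],0,2],[[0,0,-0.7],0,2],[[0,0,0],0,2]]'
```

```text
time: 12.0
position: [0.4635, -0.1197, 0.0867]
ee_rot: [2.803, 1.419, 0.0]
ft_force: [-0.7, -0.6, 0.3]
opening: 0.0201
grasp_force: 0.0
time: 12.7
position: [0.4405, -0.1478, 0.004]
ee_rot: [-2.797, -1.428, 0.001]
ft_force: [0.0, -0.5, 0.7]
opening: 0.0199
grasp_force: 0.0
```

Run:
```python
from h import *
s=telemetry.sense();print(s["position"],s["ee_rot"])
c=cams.get_image("wrist");cv2.imwrite("pics/w4.png",c["color"][:,:,::-1])
```

```text
[ 0.44045472 -0.14780269  0.00399333] [-2.79711087e+00 -1.42772234e+00  1.12573027e-03]
```

View pics/w4.png

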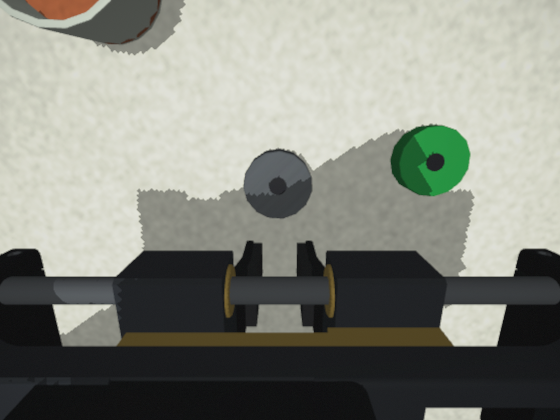

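The disc is centred at (278,184). The tub at upper left and the green disc at (430,160) are clear of the path.

```bash
python3 -m jog '[[[0.3,0.4,0],0,2],[[0.6,0.8,0],0,2],[[0.76,1.05,0],0,2],[[0.76,1.05,0],0,2],[[0.76,1.05,0],0,2],[[0.76,1.05,0],0,2],[[0.76,1.05,0],0,2],[[0.76,1.05,0],0,2],[[0.76,1.05,0],0,2],[[0.76,1.05,0],0,2],[[0.76,1.05,0],0,2],[[0.76,1.05,0],0,2]]'; python3 -m jog '[[[0.76,1.05,0],0,2],[[0.5,0.7,0],0,2],[[0.25,0.35,0],0,2],[[0,0,0],0,2],[[-0.3,-0.4,0],0,2],[[-0.8,-1.1,0],0,2],[[-1.3,-1.7,0],0,2],[[0,0,3],0,2],[[1,0.2,0],8.5,2],[[1,0.1,0],8.5,2],[[1,0.1,0],8.5,2],[[1,0.1,0],8.5,2]]'; python3 -m jog '[[[0.4,0.1,0],8.5,2],[[0,0,0],0.8,2],[[0,0,-1.8],0,2],[[0,0,-1],0,2],[[0,0,0],0,2]]'
```

```text
time: 13.95
position: [0.5266, -0.0298, 0.0045]
ee_rot: [2.798, 1.429, -0.0]
ft_force: [-2.8, -2.5, 3.9]
opening: 0.0198
grasp_force: 1.9
time: 15.15
position: [0.5566, -0.0382, 0.0345]
ee_rot: [2.252, 2.19, -0.001]
ft_force: [0.7, -0.6, 0.2]
opening: 0.0202
grasp_force: 0.0
time: 15.65
position: [0.5594, -0.0363, 0.0051]
ee_rot: [-2.075, -2.356, 0.003]
ft_force: [-0.5, -0.1, 0.2]
opening: 0.0197
grasp_force: 0.0
```

Run:
```python
from h import *
s=telemetry.sense();print(s["position"],s["ee_rot"])
c=cams.get_image("wrist");cv2.imwrite("pics/w5.png",c["color"][:,:,::-1])
```

```text
[ 0.55935944 -0.036323    0.00507909] [-2.07514049 -2.35570274  0.00309797]
```

View pics/w5.png

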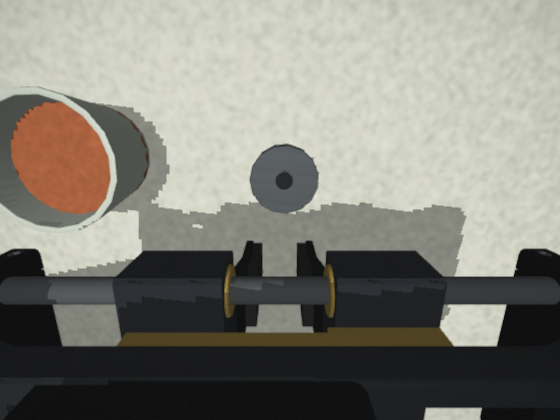

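The disc is at (284,180), centred to about 2 mm, and the tub at (60,155) is clear. For more wall clearance I use a narrower opening and a slightly bent path.

```bash
python3 -m jog '[[[0.1,0.4,0],0,1.4],[[0,0.6,0],0,1.4],[[-0.1,1,0],0,1.4],[[-0.1,1.3,0],0,1.4],[[-0.1,1.3,0],0,1.4],[[-0.1,1.3,0],0,1.4],[[-0.1,1.3,0],0,1.4],[[-0.1,1.3,0],0,1.4],[[-0.1,1.3,0],0,1.4],[[-0.1,1.3,0],0,1.4],[[-0.1,1.3,0],0,1.4],[[-0.1,1.3,0],0,1.4]]'; python3 -m jog '[[[-0.1,1.3,0],0,1.4],[[-0.1,1.3,0],0,1.4],[[-0.1,1.3,0],0,1.4],[[-0.1,1.2,0],0,1.4]]'
```

```text
time: 16.9
position: [0.552, 0.1023, 0.0066]
ee_rot: [2.073, 2.36, 0.0]
ft_force: [0.1, -3.0, 3.7]
opening: 0.0141
grasp_force: 1.8
time: 17.3
position: [0.5479, 0.1535, 0.0066]
ee_rot: [-2.073, -2.36, -0.0]
ft_force: [0.3, -2.5, 3.3]
opening: 0.014
grasp_force: 1.8
```

Run:
```python
from h import *
s=telemetry.sense();print(s["position"],s["ft_force"])
c=cams.get_image("wrist");cv2.imwrite("pics/w6.png",c["color"][:,:,::-1])
```

```text
[0.54793598 0.15352729 0.00656707] [ 0.26858581 -2.49779035  3.31990082]
```

View pics/w6.png

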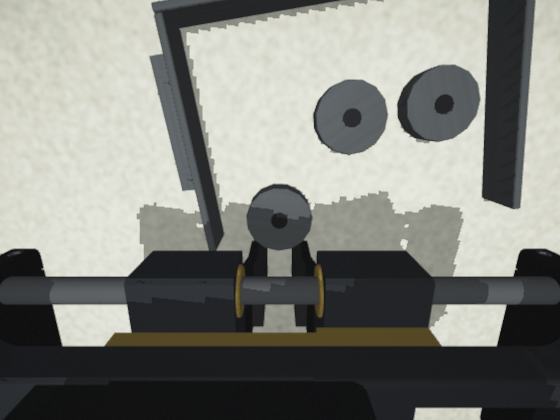

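The disc is at (280,217) and entering the mouth, clear of the left wall (column 220) and of the sinker at (352,117). I finish the push leaning left.

```bash
python3 -m jog '[[[-0.28,1,0],1.5,1.4],[[-0.28,1,0],1.5,1.4],[[-0.28,1,0],1.5,1.4],[[-0.2,0.8,0],1.5,1.4],[[-0.1,0.5,0],0,1.4],[[-0.06,0.3,0],0,1.4],[[0,0,0],0,1.4],[[0.1,-0.4,0],0,1.4],[[0.3,-1.2,0],0,1.4],[[0.6,-2.4,0],0,1.4],[[0,0,4],0,1.4],[[0,0,4],0,1.4]]'; python3 -m jog '[[[0,-4,3],0,1.4],[[0,-5,1],0,1.4],[[0,-5,0],0,1.4],[[0,-5,0],0,1.4],[[0,-5,0],0,1.4],[[0,-4,0],0,1.4],[[0,0,0],0,1.4]]'
```

```text
time: 18.55
position: [0.5458, 0.1556, 0.0866]
ee_rot: [-1.95, -2.461, 0.003]
ft_force: [1.1, 0.2, 1.3]
opening: 0.014
grasp_force: 0.0
time: 19.25
position: [0.5448, -0.1296, 0.126]
ee_rot: [1.959, 2.454, -0.004]
ft_force: [-0.1, 0.4, -0.4]
opening: 0.0141
grasp_force: 0.0
```

Run:
```python
from h import *
c=cams.get_image("top");x0,y0,x1,y1=155,190,385,300;im=c["color"][:,:,::-1]
cv2.imwrite("pics/fin.png",cv2.resize(im[y0:y1,x0:x1],None,fx=3.45,fy=3.45,interpolation=cv2.INTER_CUBIC))
```

```text
(no output)
```

View pics/fin.png

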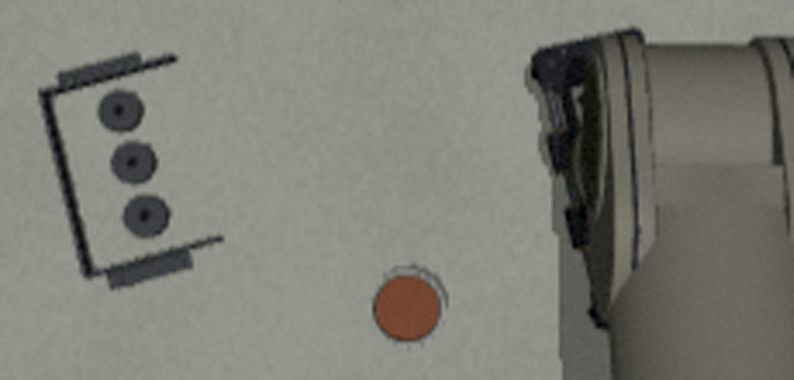

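All three sinkers lie well inside the rail, at crop (121,110), (134,162) and (146,215). The tub has not moved, and the arm is clear at z = 0.126. I hand the job in.

```bash
python3 -c "
from station import job
print(job.finish_job())"
```

```text
the job is handed in; nothing more can be done
None
```

I slid all three grey sinkers along the bench into the catch rail, where the last top view shows them completely inside, and handed the job in at about 19 s; the tub is visibly unmoved, but the arm hid the spool, jar and green look-alike in that view, so those I did not re-check.

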